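# Flip the mould stand's kickstand and hold the frame upright

### The arm

A 6-joint arm with a two-finger parallel gripper is mounted at the origin on the work surface. World frame = base frame: x ahead of the robot, y to its left, z up, the work surface at z = 0. Lengths are in m, angles in rad, forces in N, time in s.
With the tool pointing down it reaches from about 0.325 to 0.85 m from the base axis. Payload 15.5 kg.
Tool frame: the origin (TCP) lies between the finger pads; the fingertips stand 8 mm ahead of it and the grasp point (between the pads) lies 11 mm behind it (r.tcp_to_tips is the distance from the TCP to the fingertips, in m); y points along the fingers, x is the direction in which the jaws open and shut, and the axes are right-handed (so a half turn about y gives the same grasp; the last joint's range is limited). The gripper opens to 91 mm and grips with 3 to 60 N. Pads are 32 mm wide; open, the fingers measure 118 mm over their backs; the gripper's body (76 mm by 178 mm) begins 60 mm behind the grasp point.
Start: joints at [-1.31, 0.494, 1.345, -0, 1.302, -0.096], TCP at [0.218, -0.586, 0.182] pointing down, gripper open.
Joint ranges: [-2.91, 2.91], [-0.82, 2.16], [0.22, 2.67], [-1.22, 4.37], [0.12, 2.79], [-3.08, 3.08]. Speed limits (rad/s): [1.89, 1.89, 2.57, 3.01, 3.01, 3.01].

### API

Orientations are given as a rotation vector (axis times angle).
In Python, from workcell import r gives the robot as it stands. The module is installed in compiled form; this text tells all that it offers. Calls block until the motion is done:
- r.move_to(position, orientation): joint-space move of the TCP to a pose.
- r.line_to(position, orientation=None, speed=0.15, force_limit=None): straight line of the TCP; orientation=None keeps the orientation; speed is the mean speed in m/s. With force_limit (N) it stops when the force on the tool has changed by that much, and returns True; else False.
- r.move_joints(angles): joint-space move.
- r.grip(opening, newtons=None): finger opening in m; newtons is the grip in N (None keeps the last); returns when the fingers have stopped.
- r.dwell(seconds).
- r.solve_ik(position, orientation): joint angles nearest the present ones, or None.
- r.get_obs(): the state.
- r.capture(name): name is "scene" or "top" or "wrist"; returns a dict with "frame" (384x512x3 uint8, blue, green, red), "K" (3x3 intrinsics, pixels), "camera_from_world" (4x4, takes a point from world to camera coordinates); the wrist camera has in their place "tool_from_camera" (4x4, takes a point from camera to tool coordinates, whose origin is the TCP and whose axes are the tool frame's). Camera axes: x right, y up, looking along -z (the intrinsics and any distortion apply to the point x, -y, -z); pixel columns grow to the right and rows downward; lengths in m; the calibration is good to about 2 mm. The wrist camera is an equidistant fisheye: a pixel r from the principal point sees the ray r / f radians off the axis. A picture is of the moment at which its call begins: read the wrist's pose just before it. There is no depth.
A pose or a line that the arm cannot do raises r.PlanningError and nothing moves.
- r.finish_job(): hands the job in, once; it reports no verdict.
Trained networks look in a picture, given as the dict that the camera call returned (one of the last four; its "shot" number tells which), for a name from the list of things; names that differ only in an ending like _2 or _b are one class to them, and where a whole thing is asked for, a point or a joint stands for the part that bears it (a point fixed in the world has none). Each returns a list of dicts, best first, with "p" (0 to 1); they miss things now and then, are a little off and sometimes report something else, mostly with a low value. They report only what shows in the picture. A call takes as long as a camera call.
- r.masks_of(picture, query): "region" (384x512 bool, what is visible of it).
- r.pinpoint(picture, query): "centre" ([x, y, z] in m, in world coordinates, good to about 4 mm: a listed point, or the origin of a listed thing).
The state is a dict: "t": time; "joint_positions": joint angles; "joint_velocities": joint speeds; "effort": joint torques, N m; "eef_pos": TCP position; "eef_rot": TCP orientation; "force": force on the tool from outside, world axes, zero at the start; "torque": the same for the moment, N m; "width": finger opening in m.
Only numpy, scipy, OpenCV 4.12 (cv2) and the standard library are available. Lean on these libraries where they do the work, as an engineer would, in place of code of your own. Each camera call takes 0.05 s, during which the arm holds its last target. There are 200 camera calls.

### The job

The tilting mould stand's frame is leaning back on its two rest posts. Leave it leaning while you flip its kickstand over centre, from folded up to fully down; then take the red top bar in the gripper, bring the frame upright and hold it there, because it tips back if let go: finish while still holding it upright by the red bar. Leave the other things on the bench alone.

Things in the scene. Friction and masses are not known exactly. Their poses are not given: they have to be found in the camera images.
- stand: white base board of the mould stand, 240 (its x) x 300 (its y) x 16 mm, fixed; origin under its centre, on the bench. The frame's hinge axis is a line along stand x, 26 mm above the origin; the frame leans to stand +y. Two wooden rest posts (20 x 16 mm, tops 150 mm above the bench) stand at stand x = +-75, y = +82 mm.
- frame (a joint): lean of the light-wood frame (170 wide x 250 tall x 24 mm, 1.5 kg) about its bottom hinge (rad): 0 upright, 0.45 lying on its rest posts towards stand +y, as at the start. A dark wood mould on that side tips it back even from upright (about 2 N at the red bar, 5 N when leaning). With the kickstand down its foot lands on the base board at about -0.01 and stops it; else it can fall over to -0.35.
- topbar: red round bar, 22 mm diameter (a sleeve that turns easily about its length), across the top of the frame; origin at its middle, 236 mm from the hinge axis (262 mm above the bench when upright). It runs along its own x axis, parallel to stand x, 130 mm free between the two posts, with 71 mm of open space below it.
- kickstand (a joint): angle of the kickstand about its hub (rad): 0 folded up along the frame's post, 2.53 fully down on its stop. It swings from up, over towards stand -y, and down (right-hand turn about stand +x). An over-centre spring (up to about 0.18 N m) drives it to the nearer end: past 1.3 rad it surely snaps down by itself, short of 0.9 it springs back up.
- hub (a point): pivot of the kickstand (brass hub) on the frame's +x end post, 110 mm from the frame's hinge, 97 mm along stand x from the middle. The pivot axis is along stand x.
- foot_pin (a point): grasp point on the kickstand's foot pin: yellow round pin, 14 mm diameter, at the free end of the steel leg, 137 mm from the pivot axis, sticking out 60 mm beyond the leg along stand +x. This point is 38 mm out from the leg's middle plane, 26 mm short of the pin's end. The pin stays parallel to stand x throughout.
- glue: bystander: glue bottle with red cap, 56 mm diameter, 150 mm tall; origin under its foot
- tin: bystander: tin, 72 mm diameter, 85 mm tall; origin under its foot
- spool: bystander: wooden clamp spool, 40 mm diameter, 75 mm tall, standing near the base board's -y edge; origin under its foot
- cork: bystander: cork sanding block 50 x 40 x 28 mm lying on the base board's corner nearest the robot on the -y side; origin under its middle
- chisel: bystander: wood-handled hand tool lying on the bench; origin under its middle
- rosette: bystander: flat wooden ring, 110 mm diameter, 12 mm thick; origin under its centre
- offcut: bystander: dark wood strip 35 x 140 x 20 mm beyond the stand; origin under its middle

How it is judged:
On the way:
1. the kickstand is fully down while the frame still leans on its rest (value of joint kickstand above 2.38 rad and value of joint frame above 0.3 rad), for 0.2 s.
At the end, for the whole second after the job is handed in: The kickstand is fully down (within 0.15 rad of its stop), the frame is upright within 0.08 rad (4.6 degrees) and still, held by the gripper's fingers on the red top bar (more than 0.5 N), and every bystander is within 30 mm of where it began (value of joint frame between -0.08 and 0.08 rad and value of joint kickstand above 2.38 rad and contact force between the fingers and topbar above 0.5 N and velocity of joint frame between -0.08 and 0.08 rad/s and distance of each of glue, tin, spool, cork, chisel, rosette, offcut from where it was at the start of the episode below 0.03 m); the arm keeps its last pose, push and grip.
It fails at once if the frame is raised from its rest before the kickstand is down (value of joint frame below 0.2 rad and value of joint kickstand below 1.5 rad).
It fails at once if a bystander is disturbed (distance of any of glue, tin, spool, cork, chisel, rosette, offcut from where it was at the start of the episode above 0.03 m).
It also fails if it takes over 56 s, if anything falls off the work surface, if the arm or the gripper's body presses on something with over 40 N, if the wrist force passes 120 N, or if a joint passes its speed limit or range.

## Working session

There is one attempt and no reset: what is moved stays moved. The work goes in short steps, each a Python script; the robot and the scene stay as the last script left them, time stands still between calls to the robot, and variables do not carry over. Pictures are saved under pics/ and viewed, about 8 in all and at most 12, crops included, and the job is handed in when it is done.

```bash
mkdir -p pics; python3 - <<'E'
from workcell import r
import cv2,numpy as np
ims=[]
for c in ("scene","top"):
    p=r.capture(c); ims.append(p["frame"])
    for q in ["stand","topbar","hub","foot_pin","glue","tin","spool","cork","chisel","rosette","offcut"]:
        d=r.pinpoint(p,q)
        print(c,q,[(np.round(x["centre"],3).tolist(),round(x["p"],2)) for x in d[:2]])
    cv2.imwrite(f"pics/{c}0.png",cv2.resize(p["frame"],(800,600)))
o=r.get_obs();print(o["t"],o["eef_pos"],o["eef_rot"],r.tcp_to_tips)
E
```

```text
scene stand [([0.518, -0.14, 0.0], 0.86), ([0.425, -0.244, 0.017], 0.72)]
scene topbar [([0.537, -0.034, 0.241], 0.51), ([0.616, 0.384, -0.001], 0.25)]
scene hub [([0.622, -0.108, 0.126], 0.61), ([0.537, -0.032, 0.242], 0.17)]
scene foot_pin [([0.674, -0.059, 0.249], 0.75), ([0.422, -0.242, 0.016], 0.57)]
scene glue [([0.615, 0.386, -0.001], 0.59)]
scene tin [([0.433, 0.456, -0.002], 0.76)]
scene spool [([0.476, -0.342, -0.002], 0.67), ([0.62, -0.112, 0.128], 0.63)]
scene cork [([0.423, -0.242, 0.018], 0.55)]
scene chisel [([0.416, -0.493, 0.002], 0.75)]
scene rosette [([0.585, -0.467, -0.002], 0.75), ([0.536, -0.034, 0.241], 0.45)]
scene offcut [([0.782, 0.108, 0.002], 0.57)]
top stand [([0.523, -0.139, 0.003], 0.78)]
top topbar [([0.44, 0.459, 0.0], 0.34)]
top hub []
top foot_pin [([0.424, -0.238, 0.018], 0.71), ([0.672, -0.056, 0.25], 0.53)]
top glue [([0.618, 0.382, 0.0], 0.78)]
top tin [([0.435, 0.457, 0.003], 0.93)]
top spool [([0.622, -0.106, 0.124], 0.61), ([0.472, -0.34, 0.003], 0.49)]
top cork [([0.422, -0.237, 0.016], 0.56)]
top chisel [([0.419, -0.493, -0.001], 0.53)]
top rosette [([0.582, -0.467, 0.001], 0.87)]
top offcut [([0.783, 0.103, 0.002], 0.58)]
1.2 [ 0.21830967 -0.58565939  0.18242572] [-1.35723377  0.94243035 -0.94245635] 0.008
```

View pics/scene0.png

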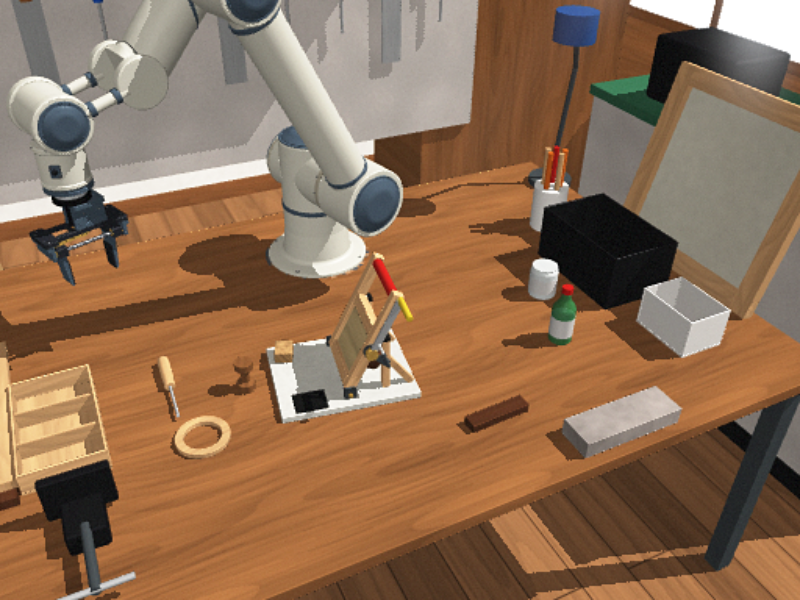

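View pics/top0.png

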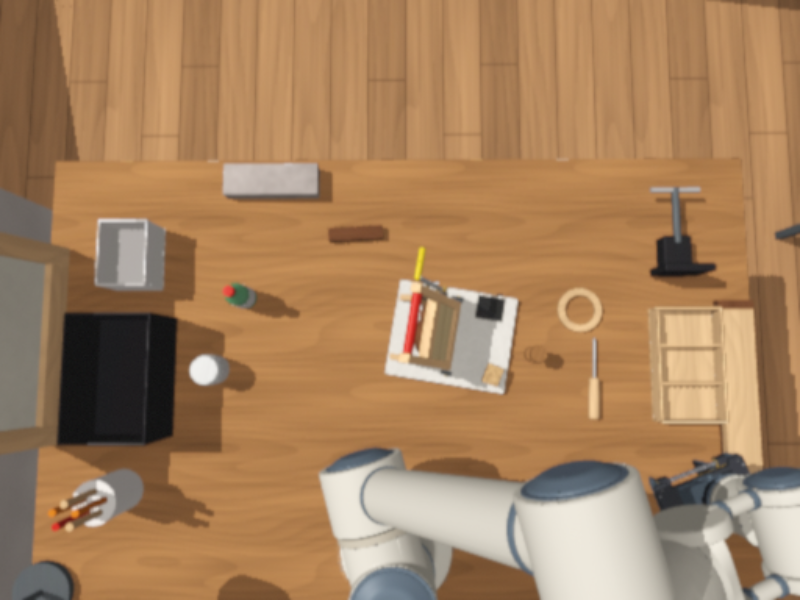

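The scene picture shows the frame leaning towards +y, with the red bar near (385,278) and the yellow pin near (405,305). The top view agrees: bar near (410,322), pin near (420,263), and stand x pointing to world +x with a small negative yaw. The network positions fit this, except for a few stray second guesses. Next I fit the stand pose and plan a push on the pin with closed fingers.

```bash
cat > h.py <<'E'
import numpy as np
from scipy.optimize import least_squares
from scipy.spatial.transform import Rotation as R
L=0.45
loc={"stand":(0,0),"bar":(0,.236*np.sin(L)),"hub":(.097,.110*np.sin(L)),"pin":(.137,.247*np.sin(L))}
obs=[("stand",.518,-.140),("stand",.523,-.139),("bar",.537,-.034),("hub",.622,-.108),("hub",.621,-.109),("pin",.674,-.059),("pin",.672,-.056)]
def rot(a,p): c,s=np.cos(a),np.sin(a); return np.array([c*p[0]-s*p[1],s*p[0]+c*p[1]])
f=least_squares(lambda v:np.concatenate([v[:2]+rot(v[2],loc[n])-(x,y) for n,x,y in obs]),[.52,-.14,-.15])
ox,oy,yaw=f.x
def W(x,y,z): return np.r_[np.array([ox,oy])+rot(yaw,(x,y)),z]
def ori(sign=1):
    xt=sign*np.r_[rot(yaw,(0,1)),0]; yt=np.array([0,0,-1.]); return R.from_matrix(np.c_[xt,yt,np.cross(xt,yt)]).as_rotvec()
E
python3 - <<'E'
from h import *
from workcell import r
print(f.x,np.abs(f.fun).max())
print(R.from_rotvec(r.get_obs()["eef_rot"]).as_matrix().round(2))
for s in (1,-1):
  for p in [(.141,.142,.42),(.141,.142,.205),(.141,-.055,.16),(0,.103,.42),(0,.103,.228),(0,0,.251)]:
    q=r.solve_ik(W(*p),ori(s)); print(s,p,W(*p).round(3),None if q is None else np.round(q,2))
E
```

```text
[ 0.51899984 -0.13834898 -0.17871306] 0.004000163879126162
[[ 0.35 -0.    0.94]
 [-0.94 -0.    0.35]
 [ 0.   -1.   -0.  ]]
1 (0.141, 0.142, 0.42) [ 0.683 -0.024  0.42 ] [-0.12  0.49  0.74  0.    1.92 -1.51]
1 (0.141, 0.142, 0.205) [ 0.683 -0.024  0.205] [-0.12  0.56  1.16  0.    1.42 -1.51]
1 (0.141, -0.055, 0.16) [ 0.648 -0.218  0.16 ] [-0.41  0.6   1.21  0.    1.33 -1.8 ]
1 (0, 0.103, 0.42) [ 0.537 -0.037  0.42 ] [-0.18  0.23  1.13  0.    1.78 -1.57]
1 (0, 0.103, 0.228) [ 0.537 -0.037  0.228] [-0.18  0.33  1.49  0.    1.32 -1.57]
1 (0, 0, 0.251) [ 0.519 -0.138  0.251] [-0.37  0.31  1.46  0.    1.37 -1.76]
-1 (0.141, 0.142, 0.42) [ 0.683 -0.024  0.42 ] [-0.12  0.49  0.74  0.    1.92  1.63]
-1 (0.141, 0.142, 0.205) [ 0.683 -0.024  0.205] [-0.12  0.56  1.16  0.    1.42  1.63]
-1 (0.141, -0.055, 0.16) [ 0.648 -0.218  0.16 ] [-0.41  0.6   1.21  0.    1.33  1.34]
-1 (0, 0.103, 0.42) [ 0.537 -0.037  0.42 ] [-0.18  0.23  1.13  0.    1.78  1.57]
-1 (0, 0.103, 0.228) [ 0.537 -0.037  0.228] [-0.18  0.33  1.49  0.    1.32  1.57]
-1 (0, 0, 0.251) [ 0.519 -0.138  0.251] [-0.37  0.31  1.46  0.    1.37  1.38]
```

```bash
python3 - <<'E'
from h import *
from workcell import r
import cv2
o=r.get_obs(); r.line_to(np.r_[o["eef_pos"][:2],.42],speed=.25)
r.move_to(W(.141,.145,.42),ori()); r.grip(0.0,20)
print("down",r.line_to(W(.141,.145,.213),speed=.15,force_limit=10))
print("a",r.line_to(W(.141,.04,.21),speed=.1,force_limit=15), r.get_obs()["force"].round(1))
print("b",r.line_to(W(.141,-.05,.178),speed=.1,force_limit=15), r.get_obs()["force"].round(1))
r.dwell(.5)
p=r.capture("scene"); print(r.get_obs()["t"])
for q in("foot_pin","topbar","hub"): print(q,[(d["centre"],d["p"]) for d in r.pinpoint(p,q)[:2]])
cv2.imwrite("pics/s1.png",cv2.resize(p["frame"][150:290,150:300],None,fx=4,fy=4))
print("expected down pin",W(.137,-.072,.058))
E
```

```text
down False
a False [-0.6  0.7 -0.2]
b False [0.5 1.1 0.2]
10.65
foot_pin [([0.6434, -0.232, 0.0624], 0.83), ([0.4197, -0.2415, 0.0195], 0.54)]
topbar [([0.537, -0.0332, 0.2417], 0.61)]
hub [([0.6236, -0.109, 0.1261], 0.92)]
expected down pin [ 0.64101892 -0.23355582  0.058     ]
```

View pics/s1.png

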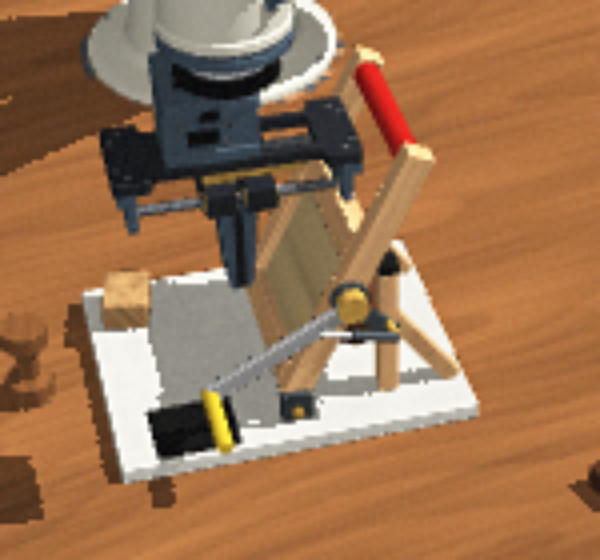

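The crop shows the leg fully down, with the yellow pin at about (218,420) by the black pad and within 5 mm of its expected place. The frame still leans, with the red bar at about (385,105). Next: grasp the bar and raise the frame.

```bash
python3 - <<'E'
from h import *
from workcell import r
import cv2
def st(n): o=r.get_obs(); print(n,round(o["t"],2),o["eef_pos"].round(4),o["force"].round(1),round(o["width"],4))
r.line_to(W(.141,-.05,.40),speed=.25)
r.move_to(W(0,.104,.40),ori()); r.grip(.085,30)
print(r.line_to(W(0,.104,.229),speed=.15,force_limit=10)); st("down")
r.grip(0,35); st("grip")
if r.get_obs()["width"]>.015:
  for a in (.38,.3,.22,.15,.08,.005):
    hit=r.line_to(W(0,.236*np.sin(a),.026+.236*np.cos(a)-.0105),speed=.06,force_limit=30); st(a)
    if hit: print("HIT"); break
r.dwell(.5); st("end")
p=r.capture("scene")
for q in("foot_pin","topbar","hub"): print(q,[(d["centre"],d["p"]) for d in r.pinpoint(p,q)[:2]])
cv2.imwrite("pics/s2.png",cv2.resize(p["frame"][150:290,150:300],None,fx=4,fy=4))
print("expected hub",W(.097,0,.136),"bar",W(0,0,.262))
E
```

```text
False
down 15.3 [ 0.5379 -0.0361  0.2297] [-0.3 -0.4  0.1] 0.0848
grip 16.59 [ 0.5375 -0.036   0.229 ] [-0.3 -0.4 -0.3] 0.0007
end 17.09 [ 0.5375 -0.036   0.229 ] [0.6 0.6 0.2] 0.0006
foot_pin [([0.6421, -0.2317, 0.0577], 0.51)]
topbar [([0.6169, 0.3828, -0.0027], 0.45), ([0.5354, -0.0358, 0.2404], 0.44)]
hub [([0.6217, -0.1107, 0.1275], 0.72)]
expected hub [ 0.61445494 -0.15559202  0.136     ] bar [ 0.51899984 -0.13834898  0.262     ]
```

View pics/s2.png

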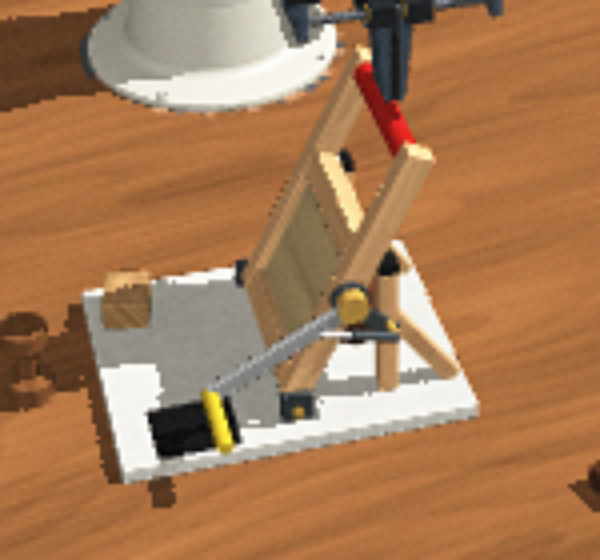

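The crop shows the fingers closed with the tips at about (392,98), at the upper edge of the bar rather than around it. The width of 0.6 mm confirms the grasp missed. I'll project the tip and bar points into the picture to find out why.

```bash
python3 - <<'E'
from h import *
from workcell import r
import cv2
def proj(p,X):
    c=p["camera_from_world"]@np.r_[X,1]; k=p["K"]@np.array([c[0],-c[1],-c[2]]); return k[:2]/k[2]
for cam in("scene","top"):
    p=r.capture(cam); im=p["frame"].copy()
    o=r.get_obs(); e=o["eef_pos"]; T=e-[0,0,.008]
    mk={"tip":T,"barm":W(-.065,.1027,.2385),"barc":W(0,.1027,.2385),"barp":W(.065,.1027,.2385),"hub":W(.097,.0478,.125),"c1":W(.12,.15,.016),"c2":W(.12,-.15,.016),"c3":W(-.12,-.15,.016)}
    uv=np.array([proj(p,X) for X in mk.values()]); print(cam,dict(zip(mk,uv.round(1).tolist())))
    c=uv.mean(0).astype(int); x0,y0=c-[75,70]; S=5
    z=cv2.resize(im[y0:y0+120,x0:x0+155],None,fx=S,fy=S,interpolation=cv2.INTER_CUBIC)
    for u in uv: cv2.drawMarker(z,tuple(int(a) for a in (u-[x0,y0]+.5)*S),(255,0,255),0,14,1)
    cv2.imwrite(f"pics/p_{cam}.png",z)
    m=r.masks_of(p,"topbar")
    for d in m[:2]:
        ys,xs=np.nonzero(d["region"]); print(d["p"],len(xs),xs.min(),xs.max(),ys.min(),ys.max(),xs.mean(),ys.mean())
E
```

```text
scene {'tip': [246.9, 181.7], 'barm': [241.7, 167.1], 'barc': [246.5, 177.3], 'barp': [251.7, 188.2], 'hub': [237.6, 225.2], 'c1': [269.2, 249.8], 'c2': [179.8, 265.9], 'c3': [170.3, 220.9]}
0.5 122 239 252 167 187 245.18852459016392 177.11475409836066
top {'tip': [262.3, 206.3], 'barm': [259.2, 225.5], 'barc': [262.7, 206.0], 'barp': [266.1, 186.7], 'hub': [281.9, 184.6], 'c1': [255.6, 178.0], 'c2': [330.6, 191.2], 'c3': [320.8, 251.7]}
0.57 305 357 384 185 211 370.5934426229508 197.29180327868852
```

View pics/p_scene.png

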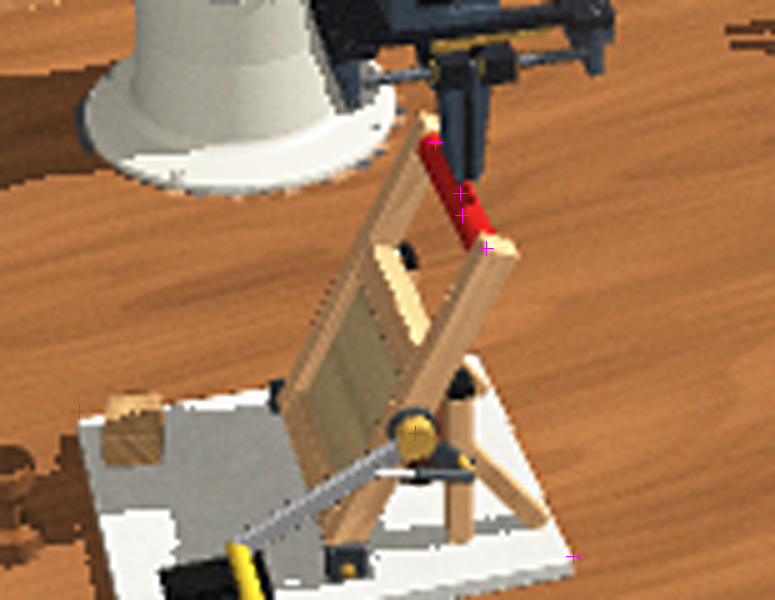

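View pics/p_top.png

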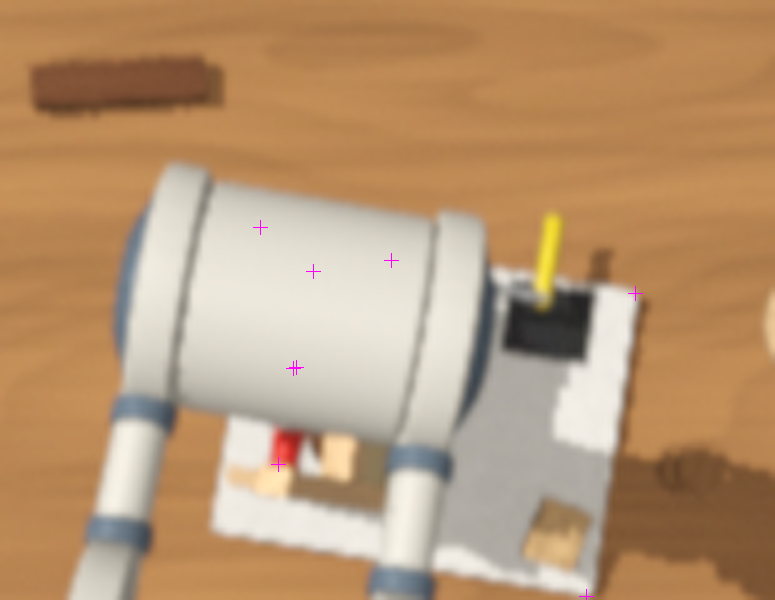

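The marker for the nominal tip position, (462,215), lies about 7 image pixels below the visible end of the fingers, (467,182). Either the bar hides the tips, or they sit higher than expected. I'll check against the earlier free-air picture and the wrist camera.

```bash
python3 - <<'E'
from h import *
from workcell import r
import cv2
def proj(p,X):
    c=p["camera_from_world"]@np.r_[X,1]; k=p["K"]@np.array([c[0],-c[1],-c[2]]); return k[:2]/k[2]
p=r.capture("scene")
for z in(.170,.180,.198): print(z,(proj(p,W(.141,-.05,z))-150)*4)
w=r.capture("wrist"); cv2.imwrite("pics/w.png",cv2.resize(w["frame"],(800,600)))
T=w["tool_from_camera"]; C=np.linalg.inv(T); print(T.round(3).tolist())
def fe(X):
    c=C@np.r_[X,1]; v=np.array([c[0],-c[1],-c[2]]); th=np.arctan2(np.hypot(*v[:2]),v[2]); d=v[:2]/np.hypot(*v[:2]); K=w["K"]
    return (np.array([K[0,0],K[1,1]])*th*d+K[:2,2])*800/512
o=r.get_obs(); Rm=R.from_rotvec(o["eef_rot"]).as_matrix(); print("force",o["force"],o["torque"])
print("tip",fe([0,.008,0]))
for n,X in {"barm":W(-.065,.1027,.2385),"barc":W(0,.1027,.2385),"barp":W(.065,.1027,.2385)}.items(): print(n,fe(Rm.T@(X-o["eef_pos"])))
E
```

```text
0.17 [238.45820399 310.6271214 ]
0.18 [237.8754478  300.37023536]
0.198 [236.81471668 281.70068151]
[[1.0, 0.001, -0.001, -0.0], [-0.001, 0.295, -0.956, -0.203], [-0.0, 0.956, 0.295, 0.083], [0.0, 0.0, 0.0, 1.0]]
force [ 0.17012332 -0.27080648 -0.16235087] [ 0.08231478 -0.11606182 -0.04265543]
tip [398.0815949  330.22462366]
barm [394.854185   199.59543689]
barc [395.18604686 344.46806755]
barp [395.60411823 459.2547602 ]
```

View pics/w.png

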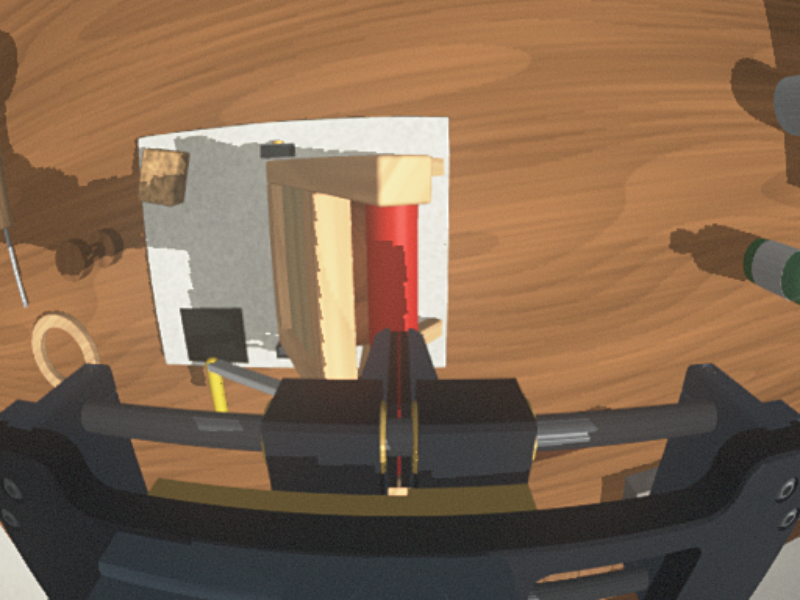

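In free air the tips show at crop row 285, about z 0.195, where 0.170 was expected. The wrist view shows the closed fingers directly over the bar at about (400,335), not beside it. So the tips reach about 26 mm less far than stated. I'll go lower, with a force guard, and check the width before lifting.

```bash
python3 - <<'E'
from h import *
from workcell import r
import cv2
def st(n): o=r.get_obs(); print(n,round(o["t"],2),o["eef_pos"].round(4),o["force"].round(1),round(o["width"],4))
r.line_to(W(0,.103,.26),speed=.1)
r.grip(.085,30); st("open")
print(r.line_to(W(0,.103,.203),speed=.06,force_limit=8)); st("down")
r.grip(0,35); st("grip")
o=r.get_obs()
if .018<o["width"]<.03:
  dz=o["eef_pos"][2]-.2385
  for a in (.38,.3,.22,.15,.08,.005):
    hit=r.line_to(W(0,.236*np.sin(a),.026+.236*np.cos(a)+dz),speed=.06,force_limit=30); st(a)
    if hit: print("HIT"); break
r.dwell(.5); st("end")
p=r.capture("scene")
for q in("foot_pin","topbar","hub"): print(q,[(d["centre"],d["p"]) for d in r.pinpoint(p,q)[:2]])
cv2.imwrite("pics/s3.png",cv2.resize(p["frame"][150:290,150:300],None,fx=4,fy=4))
E
```

```text
open 19.37 [ 0.5373 -0.037   0.26  ] [0.1 0.6 0.8] 0.0846
False
down 20.47 [ 0.5376 -0.037   0.2034] [-1.  -0.2 -0.4] 0.0851
grip 21.46 [ 0.5371 -0.0382  0.203 ] [ -1.6 -10.    0.3] 0.0212
0.38 21.89 [ 0.5346 -0.0526  0.2095] [  4.5  -0.7 -11.4] 0.0212
0.3 22.36 [ 0.5316 -0.0698  0.2158] [  6.6  -2.2 -12.4] 0.021
0.22 22.82 [ 0.5286 -0.0877  0.2207] [  7.1  -0.8 -12.5] 0.0216
0.15 23.25 [ 0.5259 -0.1037  0.2238] [  7.3  -1.1 -11.2] 0.021
0.08 23.68 [ 0.5232 -0.1198  0.2258] [  9.   -0.7 -10.5] 0.0214
0.005 24.12 [ 0.5203 -0.1372  0.2266] [  8.5  -1.2 -10. ] 0.0211
end 24.62 [ 0.5203 -0.137   0.2266] [ 10.2  -0.9 -11.1] 0.0208
foot_pin [([0.642, -0.2441, 0.0236], 0.65)]
topbar [([0.6435, -0.2412, 0.0273], 0.62), ([0.5195, -0.1319, 0.2654], 0.6)]
hub [([0.6115, -0.157, 0.1382], 0.97)]
```

View pics/s3.png

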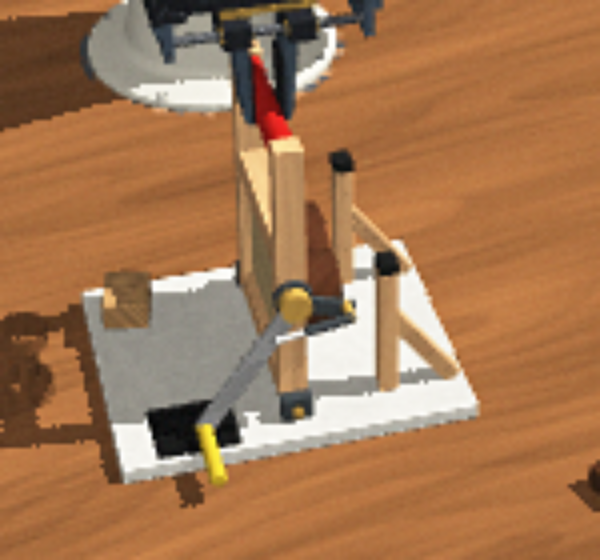

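The crop shows the frame upright, the red bar at about (268,95) between the fingers and the foot at about (210,430) on the base. The hub detection is within 4 mm of its upright position. One last check, then I hand it in.

```bash
python3 - <<'E'
from workcell import r
import numpy as np
p=r.capture("scene")
for q in["glue","tin","spool","cork","chisel","rosette","offcut"]: print(q,[(np.round(d["centre"],3).tolist(),round(d["p"],2)) for d in r.pinpoint(p,q)[:1]])
o=r.get_obs(); print(o["t"],o["width"],o["eef_pos"],o["force"])
r.finish_job()
E
```

```text
glue [([0.617, 0.383, 0.0], 0.87)]
tin [([0.436, 0.455, -0.001], 0.66)]
spool []
cork [([0.422, -0.241, 0.02], 0.64)]
chisel [([0.416, -0.493, -0.0], 0.55)]
rosette [([0.584, -0.465, -0.002], 0.98)]
offcut [([0.781, 0.108, 0.002], 0.85)]
25.2167 0.021756558104731615 [ 0.52029739 -0.13695515  0.22657842] [ 10.39450382  -1.24658126 -11.2017287 ]
the job is handed in; nothing more can be done
```

The job is handed in at about 25 s: the kickstand is down, and the gripper is holding the frame upright by the red bar. No verdict is reported, so this rests on my own checks.

- **Kickstand:** I pushed the foot pin over centre with closed fingers while the frame leaned on its rest posts. It snapped down, and the pin was found within about 5 mm of its fully-down position before I raised the frame.
- **Frame:** I gripped the bar at 35 N and brought the frame up along its arc. At the end the fingers were 21.8 mm apart on the 22 mm bar, and the hub was within 4 mm of its upright position, so the lean is about 0. The last force reading was about 15 N, steady.
- **Bystanders:** Six of the seven were found within 5 mm of where they began. The spool was not detected in the last check; it was still visible in the crop just before that, and the arm never went near it.

**What disagreed:** My first grasp closed on nothing, just above the bar. In the pictures the fingertips reach about 26 mm less far than the stated tool geometry. I regrasped 26 mm lower, and that grasp held.

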